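Watch case inspection by mirror

TASK

On the watchmaker's bench, first turn the rotary handle of the isolator box clockwise from off to its on detent to light the viewing scope, and leave it on. Then take the post of the sprung mirror and swing the mirror until the scope, looking into it, sees the mark on the back of the round watch case (not the narrow rectangular one): the scope's light line, bent by the mirror, then points at that mark. Finish holding the mirror still at that angle with the gripper, because it springs back if let go, and leave the loupe, oil jar and screwdriver where they lie.

Things in the scene. Friction and masses are not known exactly. Their poses are not given: they have to be found in the camera images.
- switch (a joint): Angle of the isolator's black rotary handle, rad: 0 = off, 1.047 (60 degrees) = on, each against a stop; grows clockwise from above. An over-centre spring (about 0.1 N m at the ends, none midway) snaps it to the nearer end. It turns about the upright axis through switch_grip. The grey box, 85 x 85 mm, 42 mm high, is fixed.
- switch_grip (a point): Grip point on the handle's axis, 72 mm above the bench. The handle is an upright bar 58 mm long (along this point's x axis, which turns with it), 14 mm thick (along y); its sides span heights 52 to 82 mm; below it is a 48 mm disc. A white stroke on the top lies at its -x end; two white strokes on the box show off and on.
- mirror (a joint): Angle of the swivel mirror, rad: 0 = rest (sprung stop), up to 1.35; grows clockwise seen from above. A spring returns it to 0 (0.2 N m/rad, 0.06 N m at rest, so 1 to 4 N at the post). The mirror (48 mm wide, 44 mm high, black frame, silvered front) turns about the vertical axis through pivot.
- pivot (a point): Point on the mirror's upright swivel axis at the height of the sight line, 60 mm above the bench. It is fixed to the rig (steel foot disc of 90 mm, a rail and the scope, fixed to the bench). The mirror's upper edge is 82 mm above the bench.
- post_top (a point): Centre of the top end of the mirror's steel post, 112 mm above the bench: an upright round pin of 12 mm diameter, free to grip between heights 65 and 112 mm, carried at the end of a level arm that stands straight out from the mirror's back, 90 mm from the swivel axis. The mirror faces away from the post.
- scope_lens (a point): Centre of the lens of the fixed viewing scope (black horizontal tube of 36 to 42 mm diameter, top 81 mm above the bench), 112 mm from the pivot axis; it looks straight at pivot. The mirror shows it the direction that mirrors its own about the mirror's normal, so this turns by twice the mirror's turn.
- sight (a point): Frame on the swivel axis at the bench: its x axis points level along the scope's line of sight after the mirror, z up. When the isolator is on, a pale light line 3 mm wide lies on the bench along this x axis from 47 to 147 mm out; off, it is not seen. The mark is in view when it lies within 12 mm of this axis.
- mark (a point): The mark to be seen: a dark upright stroke 4 x 18 mm at the centre of the back of the round steel watch case (42 mm in diameter, standing on edge in a grey holder fixed to the bench), 60 mm above the bench, 110 to 190 mm from the swivel axis.
- narrow_case: The other watch case, a narrow rectangle 26 mm wide and 42 mm high, with the same stroke, in a like fixed holder; origin at the holder's underside. Not the one to inspect. The round and narrow cases may stand in either place.
- loupe: Loose black eye loupe, a cone 34 mm wide and 28 mm high, origin under its centre; leave it.
- oil_jar: Loose amber jar 36 mm wide and 42 mm high, origin under its centre; leave it.
- screwdriver: Loose screwdriver 150 mm long lying on the bench along its x axis; leave it.

How it is judged:
By the outcome, as a careful person would: the job done as asked, in the order asked, and still so for the second after the job is handed in, while the arm keeps its last pose, push and grip.
It also fails if it takes over 58 s, if anything falls off the work surface, if the arm or the gripper's body presses on something with over 40 N, if the wrist force passes 120 N, or if a joint passes its speed limit or range.

ROBOT

A 7-joint arm with a two-finger parallel gripper is mounted at the origin on the work surface. World frame = base frame: x ahead of the robot, y to its left, z up, the work surface at z = 0. Lengths are in m, angles in rad, forces in N, time in s.
With the tool pointing down it reaches from about 0.425 to 0.925 m from the base axis. Payload 6.8 kg.
Tool frame: the origin (TCP) lies midway between the tips of the shut fingers; the grasp point (between the pads) lies 19 mm behind it (env.grip_point_offset is the distance from the TCP to the grasp point, in m); z points along the fingers, y is the line along which they close (so a half turn about z gives the same grasp; the last joint's range is limited). The gripper opens to 88 mm and grips with 3 to 60 N. Pads are 20 mm wide; open, the fingers measure 115 mm over their backs; the gripper's body (75 mm by 178 mm) begins 61 mm behind the grasp point.
Start: joints at [-1.439, 0.477, 0.022, 1.555, -0.011, 1.109, -0.083], TCP at [0.16, 0.656, 0.223] pointing down, gripper open.
Joint ranges: [-2.96, 2.96], [-0.34, 2.1], [-1.41, 1.46], [0.24, 2.44], [-1.37, 4.51], [0.17, 1.92], [-2.96, 2.96]. Speed limits (rad/s): [2.39, 2.39, 3.14, 3.14, 3.14, 3.14, 3.14].

INTERFACE

Orientations are given as a rotation vector (axis times angle).
In Python, from plant import env gives the robot as it stands. Calls block until the motion is done:
- env.reach(position, orientation): joint-space move of the TCP to a pose.
- env.line_to(position, attitude=None, max_speed=0.15, max_force=None): straight line of the TCP; attitude=None keeps the orientation; max_speed is the mean speed in m/s. With max_force (N) it stops when the force on the tool has changed by that much, and returns True; else False.
- env.goto_joints(angles): joint-space move.
- env.set_gripper(opening, squeeze=None): finger opening in m; squeeze is the grip in N (None keeps the last); returns when the fingers have stopped.
- env.wait(seconds).
- env.inverse_kinematics(position, orientation): joint angles nearest the present ones, or None.
- env.state(): the state.
- env.get_image(name): name is "side" or "top"; returns a dict with "pixels" (384x512x3 uint8, red, green, blue), "K" (3x3 intrinsics, pixels), "dist" ([k1, k2, p1, p2, k3] as OpenCV has them; the pictures are not rectified), "extrinsics" (4x4, takes a point from camera to world coordinates). Camera axes: x right, y down, z forward; pixel columns grow to the right and rows downward; lengths in m; the calibration is good to about 2 mm. A picture is of the moment at which its call begins. There is no depth.
A pose or a line that the arm cannot do raises env.PlanningError and nothing moves.
- env.hand_in(): hands the job in; it is judged then, once.
The state is a dict: "time": time; "joint_positions": joint angles; "joint_velocities": joint speeds; "joint_efforts": joint torques, N m; "ee_pos": TCP position; "orientation": TCP orientation; "wrist_force": force on the tool from outside, world axes, zero at the start; "ft_torque": the same for the moment, N m; "opening": finger opening in m; "gripper_force": force on a finger pad.
Only numpy, scipy, OpenCV 4.12 (cv2) and the standard library are available. Lean on these libraries where they do the work, as an engineer would, in place of code of your own. Each camera call takes 0.05 s, during which the arm holds its last target. There are 200 camera calls.

## Working session

There is one attempt and no reset: what is moved stays moved. The work goes in short steps, each a Python script; the robot and the scene stay as the last script left them, time stands still between calls to the robot, and variables do not carry over. Pictures are saved under pics/ and viewed, at most 10 in all, crops included, and the job is handed in when it is done.

```bash
ls; mkdir -p pics
python3 - <<'E'
from plant import env
import cv2,numpy as np
for n in("top","side"):
    d=env.get_image(n); cv2.imwrite(f"pics/{n}0.png",cv2.resize(d["pixels"][:,:,::-1],(800,600),interpolation=cv2.INTER_CUBIC))
    np.savez(f"pics/{n}0.npz",**d); print(n,d["K"].tolist(),d["dist"],np.round(d["extrinsics"],3).tolist())
s=env.state();print(s["time"],s["orientation"],s["opening"],env.grip_point_offset)
E
```

```text
pics
plant.py
top [[354.6358245780671, 0.0, 257.33650909754925], [0.0, 354.6358245780671, 195.15412232738117], [0.0, 0.0, 1.0]] [-0.08947864  0.          0.          0.          0.        ] [[-0.123, -0.969, 0.217, 0.383], [-0.992, 0.121, -0.023, -0.03], [-0.004, -0.218, -0.976, 1.018], [0.0, 0.0, 0.0, 1.0]]
side [[384.99879125591116, 0.0, 256.09950138002284], [0.0, 384.99879125591116, 188.20007198672494], [0.0, 0.0, 1.0]] [0.00420801 0.         0.         0.         0.        ] [[0.818, -0.278, 0.503, 0.097], [-0.575, -0.387, 0.721, -0.69], [-0.005, -0.879, -0.477, 0.539], [0.0, 0.0, 0.0, 1.0]]
0.1 [-3.75793985e-01 -3.11897820e+00  2.47268981e-03] 0.08809929892891406 0.0187
```

View pics/top0.png

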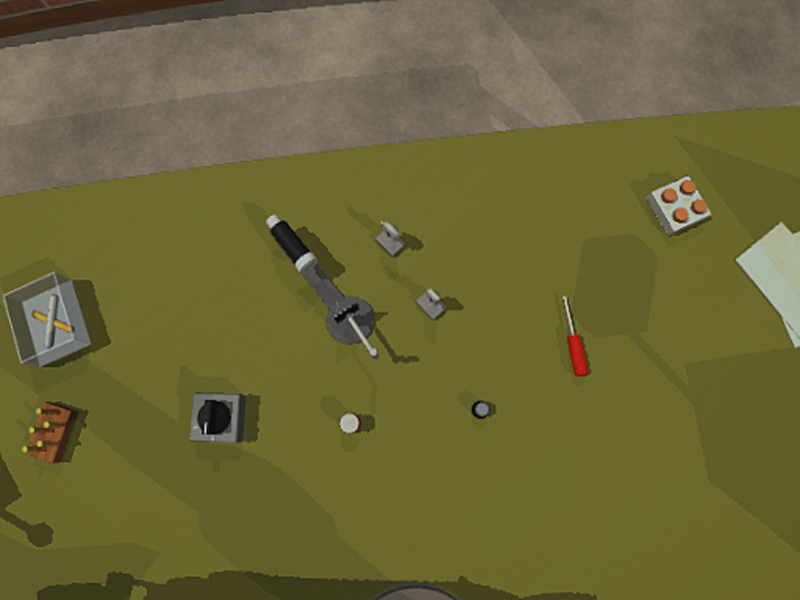

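View pics/side0.png

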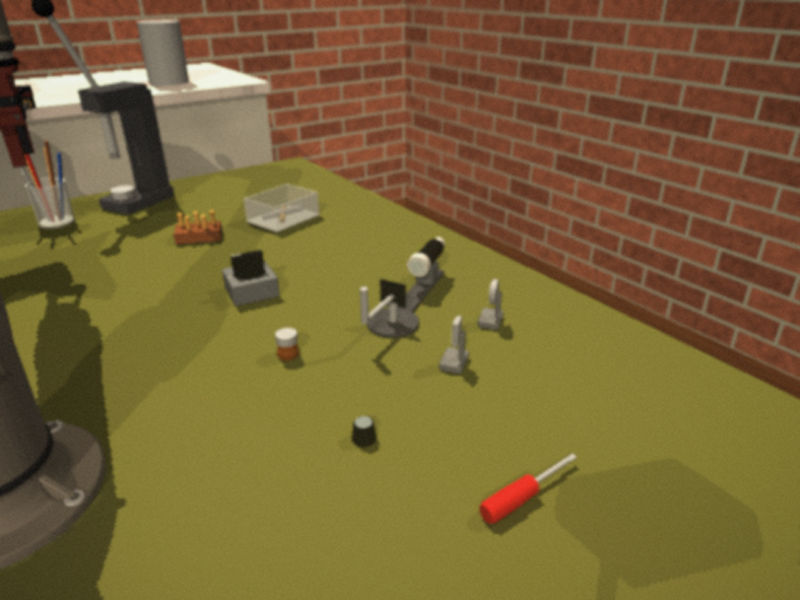

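The top view shows the rig: pivot about (349,312), post (374,352), scope (300,255), cases (393,235) and (433,300), and the switch (213,415). The side view shows the same things. I'll zoom in for accuracy.

```bash
cat > h.py <<'E'
import numpy as np,cv2
def load(n): return dict(np.load(f"pics/{n}.npz"))
def crop(d,x0,y0,w,h,s,fn):
    im=cv2.resize(d["pixels"][y0:y0+h,x0:x0+w,::-1],None,fx=s,fy=s,interpolation=cv2.INTER_CUBIC)
    for i in range(0,w,10):
        cv2.line(im,(i*s,0),(i*s,6 if i%50 else 14),(255,255,255),1)
        if i%20==0: cv2.putText(im,str(x0+i),(i*s,22),0,.35,(255,255,255))
    for i in range(0,h,10):
        cv2.line(im,(0,i*s),(6,i*s),(255,255,255),1)
        if i%20==0: cv2.putText(im,str(y0+i),(8,i*s+4),0,.35,(255,255,255))
    cv2.imwrite(fn,im)
def ray(d,p):
    u=cv2.undistortPoints(np.array([[p]],float),d["K"],d["dist"])[0,0]
    E=d["extrinsics"]; v=E[:3,:3]@[u[0],u[1],1]; return E[:3,3],v/np.linalg.norm(v)
def onz(d,p,z):
    o,v=ray(d,p); return o+v*(z-o[2])/v[2]
def tri(d1,p1,d2,p2):
    o1,v1=ray(d1,p1);o2,v2=ray(d2,p2)
    s=np.linalg.lstsq(np.c_[v1,-v2],o2-o1,rcond=None)[0]
    a,b=o1+s[0]*v1,o2+s[1]*v2; return (a+b)/2,np.linalg.norm(a-b)
def proj(d,P):
    E=np.linalg.inv(d["extrinsics"]); return cv2.projectPoints(np.array(P,float).reshape(-1,3),cv2.Rodrigues(E[:3,:3])[0],E[:3,3],d["K"],d["dist"])[0][:,0]
E
python3 - <<'E'
from h import *
t,s=load("top0"),load("side0")
crop(t,115,132,190,152,4,"pics/tc.png"); crop(s,135,145,195,110,4,"pics/sc.png")
E
```

```text
(no output)
```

View pics/tc.png

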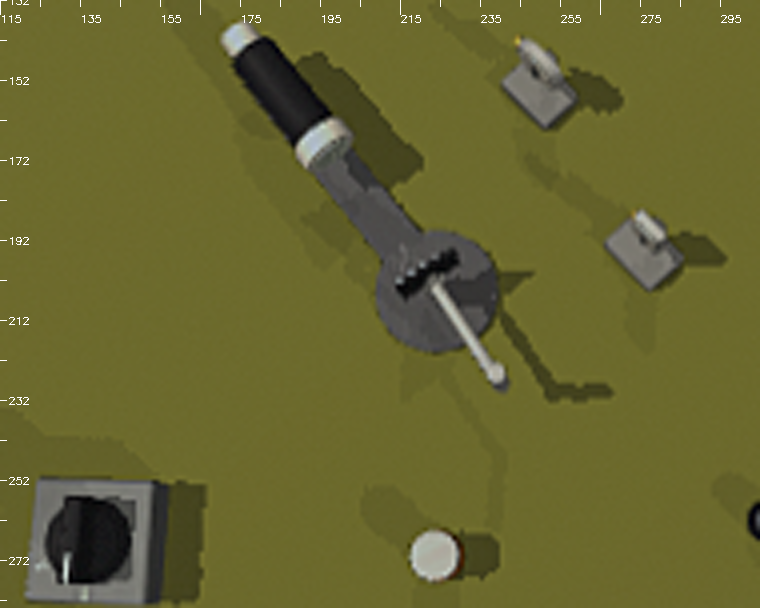

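View pics/sc.png

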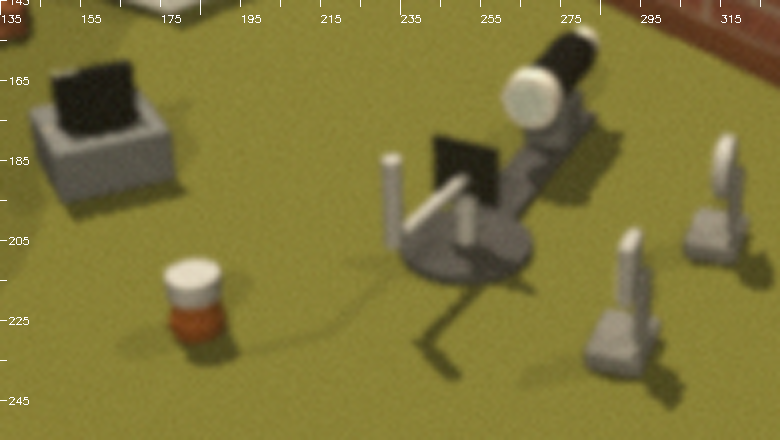

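Run:
```python
from h import *
np.set_printoptions(precision=4,suppress=True)
t,s=load("top0"),load("side0")
T=lambda x,y:(115+x/4-.375,132+y/4-.375); S=lambda x,y:(135+x/4-.375,145+y/4-.375)
for n,a,b in [("post",(497,372),(391,158)),("foot",(437,292),(467,247)),("lens",(330,147),(531,98)),("round top",(540,58),(725,136)),("narrow top",(650,228),(631,232)),
  ("bar top L/off end",(69,583),(60,73)),("bar top other",(76,497),(127,63)),("box cornerTL",(40,479),None),]:
    if b: print(n,*tri(t,T(*a),s,S(*b)))
for n,p in [("TL",(38,480)),("TR",(153,482)),("BR",(148,603)),("BL",(27,598)),("offmark",(83,592)),("onmark",(40,565))]: print(n,onz(t,T(*p),.042))
print("bar ends z82",onz(t,T(69,583),.082),onz(t,T(76,497),.082))
print("foot z.008",onz(t,T(437,292),.008),"S",onz(s,S(467,245),.01))
print("jar",onz(t,T(435,555),.042))
print("holder round",onz(t,T(540,90),.02),"narrow",onz(t,T(645,250),.02))
```

```text
post [0.5132 0.0059 0.1121] 0.000564348242171411
foot [0.5936 0.0468 0.0018] 0.0021230239719239644
lens [0.693  0.1073 0.0618] 0.00045687903849661864
round top [ 0.7333 -0.0477  0.0833] 0.001775468994376458
narrow top [ 0.6031 -0.1076  0.0844] 0.0032919873928598676
bar top L/off end [0.4158 0.2995 0.0841] 0.006658731034686231
bar top other [0.4679 0.2943 0.0801] 0.0008783859798312761
TL [0.4864 0.3334 0.042 ]
TR [0.4759 0.2529 0.042 ]
BR [0.3947 0.262  0.042 ]
BL [0.4071 0.3455 0.042 ]
offmark [0.407  0.3063 0.042 ]
onmark [0.4283 0.3351 0.042 ]
bar ends z82 [0.4128 0.3015 0.082 ] [0.4681 0.2935 0.082 ]
foot z.008 [0.5914 0.0468 0.008 ] S [0.5885 0.0374 0.01  ]
jar [0.4041 0.0645 0.042 ]
holder round [ 0.7311 -0.0455  0.02  ] narrow [ 0.601  -0.1063  0.02  ]
```

Measurements fit the given sizes: post 112 mm high and about 89 mm from the pivot, case tops at 83 mm. The round case is the farther one, at (0.733,-0.047). The switch centre is (0.441,0.298) with its bar at -8.4°. Next I'll turn the switch.

```bash
cat >> h.py <<'E'
def down(psi):  # tool down, closing axis y at world angle psi (deg)
    a=np.deg2rad((psi+90)/2); return np.pi*np.array([np.cos(a),np.sin(a),0])
def say(env):
    s=env.state(); print(round(s["time"],2),np.round(s["ee_pos"],4),np.round(s["orientation"],3),"F",np.round(s["wrist_force"],1),"M",np.round(s["ft_torque"],2),"op",round(s["opening"],4),"g",np.round(s["gripper_force"],1),"j7",round(s["joint_positions"][6],2))
E
python3 - <<'E'
from plant import env
from h import *
c=np.array([.4408,.298]); p=81.6
env.reach([*c,.14],down(p)); say(env)
print(env.line_to([*c,.059],max_force=15)); say(env)
env.set_gripper(0.0,15); say(env)
for k in (20,40,60): env.line_to([*c,.059],attitude=down(p-k)); say(env)
env.set_gripper(.06); say(env)
env.line_to([*c,.15]); say(env)
E
```

```text
1.79 [0.4405 0.2995 0.1402] [2.270e-01 3.133e+00 1.000e-03] F [-0.1 -0.9  0.1] M [-0.01 -0.03 -0.01] op 0.0877 g 0.0 j7 0.79
False
2.48 [0.4411 0.2986 0.0594] [2.290e-01 3.133e+00 1.000e-03] F [0.4 0.3 0. ] M [0.04 0.04 0.01] op 0.0881 g 0.0 j7 0.81
3.61 [0.4412 0.3003 0.0591] [0.228 3.132 0.005] F [ 1.   5.2 -3.8] M [ 1.2  -0.31  0.09] op 0.0137 g 15.0 j7 0.81
4.11 [0.4414 0.3009 0.0592] [0.767 3.045 0.006] F [ 1.8  6.7 -6.1] M [ 1.33 -0.33  0.08] op 0.0141 g 15.0 j7 0.53
4.61 [0.4417 0.3013 0.0592] [1.285 2.866 0.007] F [ 2.3  8.2 -6.9] M [ 1.6  -0.53 -0.03] op 0.0136 g 15.0 j7 0.25
5.11 [0.4422 0.3016 0.0592] [1.762 2.599 0.009] F [ 4.7  8.7 -8.6] M [ 1.68 -0.88  0.04] op 0.0142 g 15.0 j7 -0.03
5.97 [0.4408 0.298  0.059 ] [1.766 2.598 0.   ] F [ 0.3  0.3 -0.4] M [-0.03 -0.03 -0.01] op 0.0598 g 0.0 j7 -0.03
6.72 [0.4403 0.2978 0.1494] [-1.765e+00 -2.598e+00  1.000e-03] F [ 0.1 -0.  -0.4] M [-0.08  0.01  0.02] op 0.0606 g 0.0 j7 -0.11
```

Run:
```python
from plant import env
from h import *
env.line_to([.44,.25,.22]); env.reach([.5132,.0059,.19],down(117)); say(env)
for n in("top","side"):
    d=env.get_image(n); np.savez(f"pics/{n}1.npz",**d)
crop(load("top1"),115,132,190,152,4,"pics/tc1.png")
```

```text
9.32 [0.5132 0.0065 0.1898] [ 0.734 -3.054 -0.   ] F [ 0.9 -0.2 -0.3] M [0.06 0.03 0.04] op 0.0598 g 0.0 j7 2.05
```

View pics/tc1.png

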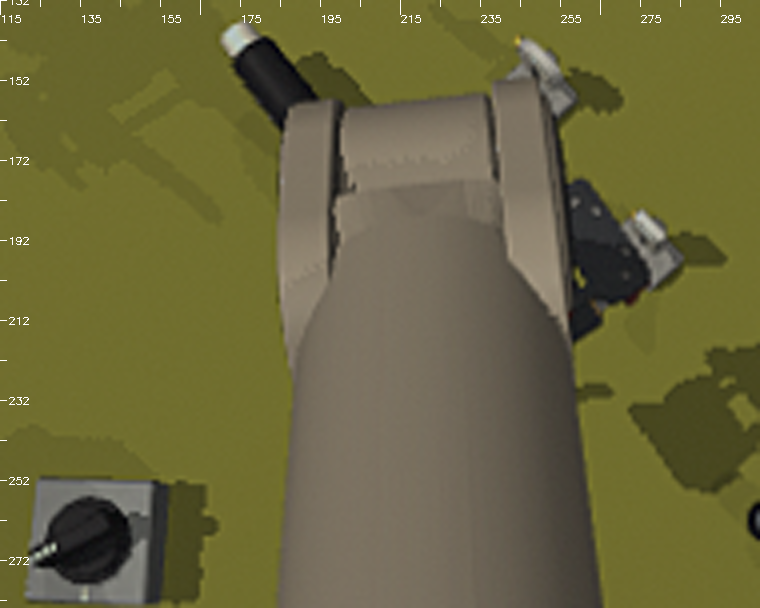

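The switch handle now points at the on stroke (40,553). The arm hides the rig from the top camera, so I'll use the side view for the light line. Next I'll grip the post and swing it.

```bash
cat >> h.py <<'E'
PV=np.array([.5933,.0469]); TH0=207.1
def at(q): # q mirror deg
    a=np.deg2rad(TH0-q); return [*(PV+.09*np.array([np.cos(a),np.sin(a)])),.080]
E
python3 - <<'E'
from plant import env
from h import *
print(at(0))
print(env.line_to(at(0),max_force=12)); say(env)
env.set_gripper(0.0,25); say(env)
for q in (7,14,21,28): env.line_to(at(q),attitude=down(117-q),max_speed=.05)
env.wait(.5); say(env)
for n in("top","side"):
    d=env.get_image(n); np.savez(f"pics/{n}2.npz",**d)
crop(load("side2"),135,135,195,140,4,"pics/sc2.png")
E
```

```text
[np.float64(0.5131808475849986), np.float64(0.005900958348983618), 0.08]
False
10.3 [0.5138 0.0059 0.0806] [-0.733  3.054 -0.   ] F [0.  1.  0.2] M [0.03 0.01 0.  ] op 0.0597 g 0.0 j7 2.15
11.11 [0.5131 0.0061 0.08  ] [ 7.340e-01 -3.055e+00 -1.000e-03] F [-0.4  0.8  1.9] M [0.28 0.2  0.  ] op 0.0111 g 25.0 j7 2.15
13.07 [0.5032 0.0481 0.08  ] [-0.027 -3.141  0.   ] F [-1.  -1.8  2.3] M [-0.26  0.25  0.05] op 0.0114 g 25.0 j7 1.66
```

View pics/sc2.png

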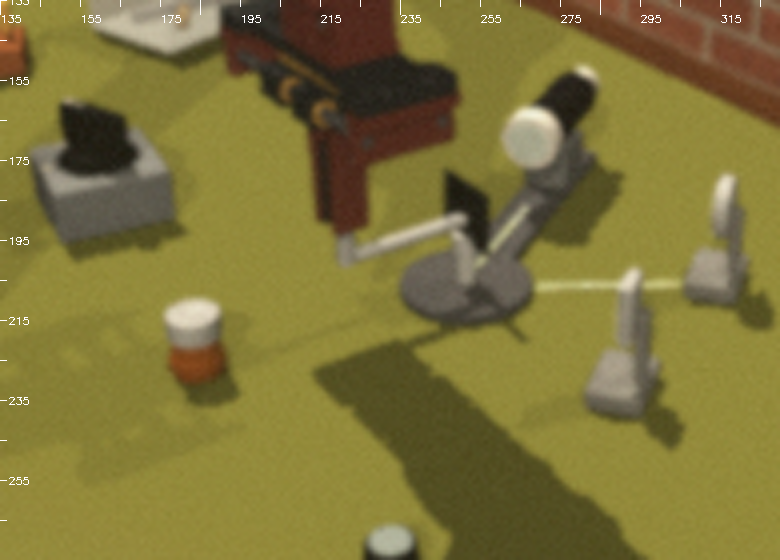

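The light line is visible from crop (537,287) to (683,283), ending at the round case's holder. Now I'll compute its offset from the mark.

```bash
python3 - <<'E'
from h import *
np.set_printoptions(precision=4,suppress=True)
t,s=load("top0"),load("side2")
S=lambda x,y:(135+x/4-.375,135+y/4-.375); T=lambda x,y:(115+x/4-.375,132+y/4-.375)
im=s["pixels"].astype(int)
# line pixels: pale = high blue vs bench
P=[]
for c in list(range(271,289))+list(range(297,304)):
    col=im[200:213,c,2]; b=np.median(col); w=np.clip(col-b-15,0,None)
    if w.sum()>0: P.append(onz(s,(c,200+(w*np.arange(13)).sum()/w.sum()),.001)[:2])
P=np.array(P); m=P.mean(0); v=np.linalg.svd(P-m)[2][0]; v*=np.sign(v[0])
print(len(P),P[0],P[-1],"dir",np.degrees(np.arctan2(v[1],v[0])),"resid",np.std((P-m)@[-v[1],v[0]]))
off=lambda p:(np.array(p[:2])-m)@[-v[1],v[0]]
print("pivot off",off(PV),"dists",[np.linalg.norm(P[i]-PV) for i in(0,-1)])
# round case: top rim, centre from side, holder corners from top at z=.02?
for n,p in [("rim tri",tri(t,T(540,58),s,S(727,176))[0]),("rim z81 top",onz(t,T(540,58),.081)),("rim z81 side",onz(s,S(727,176),.081)),("side centre z60",onz(s,S(723,208),.06)),
 ("narrow side z81",onz(s,S(631,270),.081)),("narrow top z81",onz(t,T(650,228),.081))]: print(n,p,"off mm",1e3*off(p))
E
python3 - <<'E'
import sys; sys.path.insert(0,'.')
from h import *
t=load("/../top0") if 0 else dict(np.load("pics/top0.npz")); s=dict(np.load("pics/side2.npz"))
a=cv2.resize(t["pixels"][138:168,235:265,::-1],None,fx=13,fy=13,interpolation=cv2.INTER_CUBIC)
b=cv2.resize(s["pixels"][175:215,300:330,::-1],None,fx=13,fy=13,interpolation=cv2.INTER_CUBIC)
c=np.zeros((520,790,3),np.uint8); c[:390,:390]=a; c[:,400:]=b; cv2.imwrite("pics/case.png",c)
E
```

```text
25 [0.6393 0.0179] [ 0.7117 -0.0297] dir -33.71035500937168 resid 0.00031962025469387906
pivot off -0.0021115765925976623 dists [np.float64(0.05435193966810744), np.float64(0.14102806662035233)]
rim tri [ 0.7339 -0.0481  0.083 ] off mm -3.083162781372523
rim z81 top [ 0.7333 -0.0473  0.081 ] off mm -2.728872758418162
rim z81 side [ 0.7385 -0.0454  0.081 ] off mm 1.6969572527093386
side centre z60 [ 0.7341 -0.0485  0.06  ] off mm -3.292419370786476
narrow side z81 [ 0.6101 -0.1019  0.081 ] off mm -116.57078192243887
narrow top z81 [ 0.6025 -0.107   0.081 ] off mm -125.0513273440506
```

View pics/case.png

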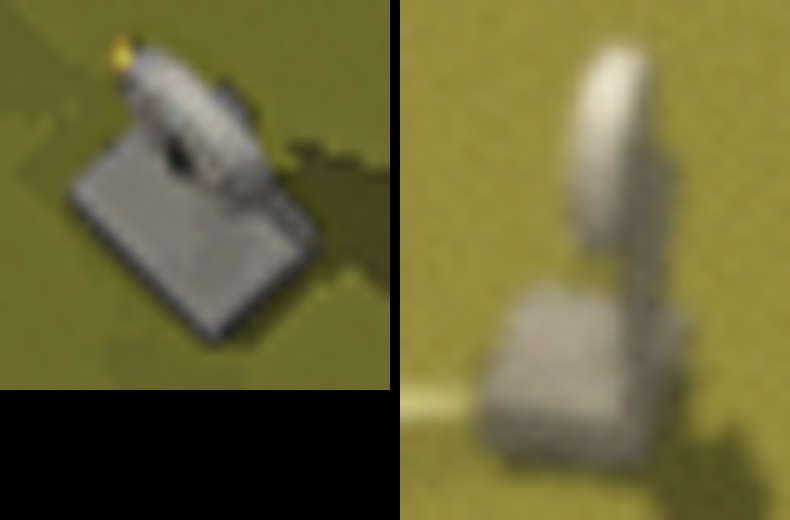

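Left, from the top: the round case with its dark mark at crop (182,155), i.e. full pixel (248.5,149.5). Right: the light line ends at the round case's holder.

Run:
```python
from plant import env
from h import *
t=load("top0"); m=np.array([.6755,-.0059]); a=np.deg2rad(-33.71)
m=(np.array([.6393,.0179])+[.7117,-.0297])/2
for z in(.053,.057,.06):
    p=onz(t,(248.5,149.5),z); print(p,"off mm",1e3*((p[:2]-m)@[-np.sin(a),np.cos(a)]),"dist",np.linalg.norm(p[:2]-PV),"bearing",np.degrees(np.arctan2(*(p[:2]-PV)[::-1])))
env.wait(.3); say(env); print(np.abs(env.state()["joint_velocities"]).max())
```

```text
[ 0.73395839 -0.04336548  0.053     ] off mm 1.2778654554358968 dist 0.16713060944900057 bearing -32.68973027183326
[ 0.73250459 -0.04330809  0.057     ] off mm 0.5187627413951491 dist 0.1658777198400593 bearing -32.944257080383956
[ 0.73141424 -0.04326505  0.06      ] off mm -0.050564294135461985 dist 0.16494022939424768 bearing -33.137686974725604
13.47 [0.5033 0.0483 0.08  ] [-0.027 -3.141  0.   ] F [-2.2 -0.7  1.2] M [-0.22  0.36  0.04] op 0.0116 g 25.0 j7 1.66
0.0013502698257751478
```

```bash
python3 -c "
from plant import env
print(env.hand_in())"
```

```text
the job is handed in; nothing more can be done
None
```

I turned the isolator on, then swung the mirror until the light line pointed within about 3 mm of the round case's mark by my measurement (12 mm is allowed), and handed in with the gripper holding it still; I don't have the verdict.

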